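Run the spacer row home and close the keeper

ROBOT

A 7-joint arm with a two-finger parallel gripper is mounted at the origin on the work surface. World frame = base frame: x ahead of the robot, y to its left, z up, the work surface at z = 0. Lengths are in m, angles in degrees, forces in N, time in s.
With the tool pointing down it reaches from about 0.4 to 0.9 m from the base axis. Payload 5.5 kg.
Tool frame: the origin (TCP) lies midway between the tips of the shut fingers; the grasp point (between the pads) lies 19 mm behind it; x points along the fingers, z is the direction in which the jaws open and shut, and the axes are right-handed (so a half turn about x gives the same grasp; the last joint's range is limited). The gripper opens to 92 mm and grips with 3 to 60 N. Pads are 19 mm wide; open, the fingers measure 130 mm over their backs; the gripper's body (75 mm by 190 mm) begins 47 mm behind the grasp point.
Start: joints at [90.023, 28.699, -24.465, 88.831, 12.651, 65.22, -12.049], TCP at [0.169, -0.628, 0.227] pointing down, gripper open.
Joint ranges: [-164.97, 164.97], [-17.58, 116.51], [-87.97, 89.64], [11.32, 138.91], [-80.73, 260.73], [10.89, 115.49], [-147.41, 147.41]. Speed limits (degrees/s): [147.25, 147.25, 180, 180, 180, 180, 180].

INTERFACE

Orientations are given as a 3x3 rotation matrix whose columns are the frame's x, y, z axes.
In Python, from rig import manip, imaging gives the robot as it stands. The module is installed in compiled form; this text tells all that it offers.
- The arm moves only by the tool drive_tool, never from a script. Its argument "targets" is a list of rows, each a list of 7 numbers: the finger opening in m, from 0 to 0.0918, then the shift along the tool's x, y, z in m, then the turn, a rotation vector about the tool's x, y, z in rad. In form: [[fingers, x, y, z, wx, wy, wz], ...]. A call has 1 to 5 rows; each row shifts and turns the pose as measured when the row begins, along the tool's axes as they then stand; what a row does not reach is not made up. A row lasts 1/10 s, in which the tool goes at most 50 mm and 8.59 degrees, less where a joint would pass 70% of its speed; a pose out of reach is approached as far as the arm can. A call is refused whole if a number of a shift passes 0.05 or a number of a turn 0.15, either way. A call with a gripper value outside its range is refused whole. The fingers move at their own pace and stop on an object; the grip force is fixed at half the most. Time passes only in rows, so rows that do not move let the fingers close. It gives the time, the measured TCP pose, the force and the opening at its end, in the units of the state.
- manip.get_obs(): the state, without advancing time (a new reading comes with each control period).
- imaging.capture(name): name is "side" or "top"; returns the picture (420x560x3 uint8, red, green, blue); there is no depth.
- imaging.camera_params(name): a dict with "intrinsics" (3x3 intrinsics, pixels), "pose" (4x4, takes a point from camera to world coordinates). Camera axes: x right, y down, z forward; pixel columns grow to the right and rows downward; lengths in m; the calibration is good to about 2 mm. A picture is of the moment at which its call begins. camera_params takes no time and is no camera call.
- manip.finish_job(): hands the job in, once; it reports no verdict.
The state is a dict: "t": time; "joints": joint angles; "qd": joint speeds; "joint_efforts": joint torques, N m; "ee_pos": TCP position; "orientation": TCP orientation; "wrist_force": force on the tool from outside, world axes, zero at the start; "ft_torque": the same for the moment, N m; "grip_width": opening from 0.0 (shut) to 1.0 (fully open).
Only numpy, scipy, OpenCV 4.12 (cv2) and the standard library are available. Lean on these libraries where they do the work, as an engineer would, in place of code of your own. Each camera call takes 0.05 s, during which the arm holds its last target. There are 200 camera calls.

TASK

Push the row of four steel spacer blocks along the aluminium channel as one train, keeping them together, until the first sits fully home against the end stop; then swing the steel keeper arm closed across the channel behind the last block, and move clear. Only push: do not lift anything, and leave the other things on the table where they are.

Things in the scene. Friction and masses are not known exactly. Their poses are not given: they have to be found in the camera images.
- rail: Fixed aluminium channel on the table. x runs along it to the end stop, y across, z up; origin on the table, on the centre line. Spans x -170 (open end) to +165 mm, 50 mm wide. Channel floor 8 mm above the table; side lips, tops 16 mm above the table, leave a slot 31.5 mm wide (y -15.75 to +15.75). End stop: dark steel block across it, x 140 to 165, top 52 mm above the table.
- stop_face (a point): Centre of the end stop's face that the row comes to rest against (x = 140 mm in the rail's frame, 26 mm above the table); axes as the rail's.
- spacer1: Square steel spacer block 1 of 4 counted from the end stop (leading): 32 mm along the channel, 30 across, 36 high, 0.11 to 0.22 kg, dark bore on top. Origin: centre of its underside; z up, x towards the stop. Stands loose in the channel, top 44 mm above the table. At the start the four touch one another, 50 to 107 mm short of the stop.
- spacer2: Square steel spacer block 2 of 4 counted from the end stop: 32 mm along the channel, 30 across, 36 high, 0.11 to 0.22 kg, dark bore on top. Origin: centre of its underside; z up, x towards the stop. Stands loose in the channel, top 44 mm above the table. At the start the four touch one another, 50 to 107 mm short of the stop.
- spacer3: Square steel spacer block 3 of 4 counted from the end stop: 32 mm along the channel, 30 across, 36 high, 0.11 to 0.22 kg, dark bore on top. Origin: centre of its underside; z up, x towards the stop. Stands loose in the channel, top 44 mm above the table. At the start the four touch one another, 50 to 107 mm short of the stop.
- spacer4: Square steel spacer block 4 of 4 counted from the end stop (tail): 32 mm along the channel, 30 across, 36 high, 0.11 to 0.22 kg, dark bore on top. Origin: centre of its underside; z up, x towards the stop. Stands loose in the channel, top 44 mm above the table. At the start the four touch one another, 50 to 107 mm short of the stop.
- keeper (a joint): Angle (rad) of the keeper, a flat steel swing arm on a vertical pivot beside the channel. 0 = closed, square across the channel (a hard limit); 1.57 = parallel to it, pointing away from the stop; at angle a the arm points along (-sin a, -cos a) in the rail's x, y. Starts at 1.5 to 2.0, limit 2.1. Friction of 0.07 N m keeps it where it is left. Closed, it passes 5 mm behind the tail of a row that is home.
- keeper_pivot (a point): Pivot axis of the keeper, 33 mm above the table, at x = 2, y = +50 mm in the rail's frame; axes as the rail's. Hub 20 mm across, top about 50 mm above the table.
- keeper_tip (a point): Centre of the free end of the keeper's arm, 72 mm from the pivot, 33 mm above the table. The arm is 10 mm thick and 18 mm high: underside 24, top 42 mm above the table, clear of the channel's lips.
- hex_nut: Bystander: chrome hex nut, 24 mm across flats, 11 mm high, lying on the table beside the channel. Origin: centre of its underside.
- ferrule: Bystander: copper ring ferrule, 24 mm across and 24 mm high, standing on the table beside the channel. Origin: centre of its underside.
- valve_stem: Bystander: brass valve stem standing on its 26 mm foot, 44 mm high. Origin: centre of its foot.
- scoop: Bystander: yellow plastic parts scoop, tray 100 x 75 mm, 40 mm high, round handle 90 mm long on its +x side. Origin: underside, centre of the tray.
- canister: Bystander: steel canister 110 mm across with a galvanized funnel (150 mm across) in its mouth, 237 mm high in all. Origin: centre of its underside.
- screwdriver: Bystander: screwdriver lying on the table, about 200 mm long.
- bolt_jar: Bystander: glass jar, 70 mm across, 90 mm high. Origin: centre of its underside.

How it is judged (in metres and radians):
On the way, in this order (a step that is already met when the one before it is completed fails the run):
1. the whole row is home against the end stop while the keeper is still open (x of spacer1 in the frame of rail above 0.1215 m and x of spacer2 in the frame of rail above 0.089 m and x of spacer3 in the frame of rail above 0.0565 m and x of spacer4 in the frame of rail above 0.024 m and y of spacer1 in the frame of rail between -0.004 and 0.004 m and z of each of spacer1, spacer2, spacer3, spacer4 in the frame of rail below 0.011 m and angle between each of spacer1, spacer2, spacer3, spacer4's own z axis and vertical below 0.06 rad and y of spacer2 in the frame of rail between -0.004 and 0.004 m and y of spacer3 in the frame of rail between -0.004 and 0.004 m and y of spacer4 in the frame of rail between -0.004 and 0.004 m and value of joint keeper above 0.9 rad), for 0.2 s.
2. the keeper is swung closed behind the row (x of spacer1 in the frame of rail above 0.1215 m and x of spacer2 in the frame of rail above 0.089 m and x of spacer3 in the frame of rail above 0.0565 m and x of spacer4 in the frame of rail above 0.024 m and value of joint keeper below 0.12 rad), for 0.2 s.
At the end, for the whole second after the job is handed in: The leading block is within 2.5 mm of the end stop and each next block at most 0.5 mm further off its place (the tail within 4 mm of home), all four standing in the channel and at rest; the keeper is within 0.12 rad of closed (all of step 2 and y of spacer1 in the frame of rail between -0.004 and 0.004 m and z of each of spacer1, spacer2, spacer3, spacer4 in the frame of rail below 0.011 m and angle between each of spacer1, spacer2, spacer3, spacer4's own z axis and vertical below 0.06 rad and y of spacer2 in the frame of rail between -0.004 and 0.004 m and y of spacer3 in the frame of rail between -0.004 and 0.004 m and y of spacer4 in the frame of rail between -0.004 and 0.004 m and linear speed of each of spacer1, spacer2, spacer3, spacer4 below 0.01 m/s); the robot touches nothing.
It fails at once if a spacer block is lifted or tipped up (more than 8 mm, or 0.35 rad) (z of any of spacer1, spacer2, spacer3, spacer4 in the frame of rail above 0.016 m or angle between any of spacer1, spacer2, spacer3, spacer4's own z axis and vertical above 0.35 rad).
It fails at once if the row comes apart: more than 15 mm between neighbouring blocks (distance between spacer1 and spacer2 above 0.047 m or distance between spacer2 and spacer3 above 0.047 m or distance between spacer3 and spacer4 above 0.047 m).
It fails at once if a bystander is moved by more than 15 mm or tipped over (distance of any of hex_nut, ferrule, valve_stem, scoop, canister, screwdriver, bolt_jar from where it was at the start of the episode above 0.015 m or angle between any of valve_stem, ferrule, canister, bolt_jar's own z axis and vertical above 0.5 rad).
It also fails if it takes over 48 s, if anything falls off the work surface, if the arm or the gripper's body presses on something with over 40 N, if the wrist force passes 120 N, or if a joint passes its speed limit or range.

## Working session

There is one attempt and no reset: what is moved stays moved. The work goes in short steps, Python scripts to look and compute and a tool call to move; the robot and the scene stay as the last step left them, time stands still between calls to the robot, and variables do not carry over. Pictures are saved under pics/ and viewed, about 8 in all and at most 12, crops included, and the job is handed in when it is done.

Besides the shell and the picture viewer there is one more tool, called after "Emit:" as name(argument=value, ...), one argument or row to a line, values as JSON. drive_tool: Moves the arm, as the interface text tells. Its arguments: {"type":"object","properties":{"targets":{"type":"array"}},"required":["targets"]}

```bash
mkdir -p pics; python3 - <<'E'
from rig import manip, imaging
import cv2,json
for n in("top","side"):
    cv2.imwrite(f"pics/{n}0.png",imaging.capture(n)[:,:,::-1])
    p=imaging.camera_params(n);print(n,p["intrinsics"],p["pose"])
o=manip.get_obs();print(o)
E
```

```text
top [[384.86759897   0.         284.38850906]
 [  0.         384.86759897 206.41046731]
 [  0.           0.           1.        ]] [[ 5.51187390e-02 -9.77900854e-01  2.01672618e-01  3.28748018e-01]
 [-9.98470576e-01 -5.48507455e-02  6.92135733e-03 -7.00276224e-05]
 [ 4.29349219e-03 -2.01745671e-01 -9.79428532e-01  9.71754749e-01]
 [ 0.00000000e+00  0.00000000e+00  0.00000000e+00  1.00000000e+00]]
side [[545.15772913   0.         278.94534229]
 [  0.         545.15772913 221.19048904]
 [  0.           0.           1.        ]] [[-0.81135868 -0.2958546   0.50414993 -0.34238908]
 [-0.58435485  0.4327182  -0.68650154  1.16792194]
 [-0.01505021 -0.85160144 -0.52397374  0.94681142]
 [ 0.          0.          0.          1.        ]]
{'t': 0.1, 'joints': array([ 90.02276223,  28.74848093, -24.45396825,  88.88377549,
        12.64962888,  65.22062561, -12.04836657]), 'qd': array([-0.06178173, -0.08307936, -0.0162145 , -0.12309669, -0.14860138,
       -0.03362563,  0.00227873]), 'joint_efforts': array([-1.06086431e-02, -5.67868137e+01, -5.83856463e+00, -2.79916441e+01,
       -6.91619050e-02,  2.40821246e-02,  3.45900776e-05]), 'ee_pos': array([ 0.16866532, -0.62709103,  0.2257935 ]), 'orientation': array([[-3.76309481e-04,  9.65654099e-01,  2.59830750e-01],
       [ 1.70420907e-03,  2.59831011e-01, -9.65652599e-01],
       [-9.99998477e-01,  7.94216934e-05, -1.74345335e-03]]), 'wrist_force': array([0.07671376, 0.87371305, 0.10515376]), 'ft_torque': array([ 0.01647928, -0.02676547,  0.00671022]), 'grip_width': 0.9991666710999577}
```

View pics/top0.png

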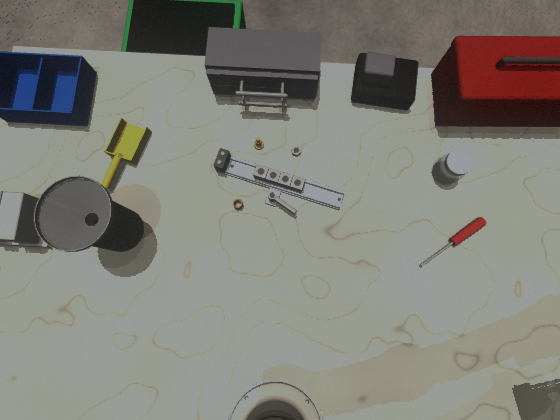

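View pics/side0.png

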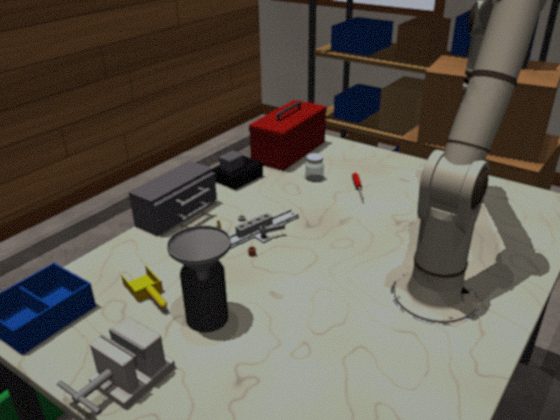

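```bash
python3 - <<'E'
import cv2
i=cv2.imread("pics/top0.png")
cv2.imwrite("pics/top0c.png",cv2.resize(i[130:230,205:360],None,fx=5,fy=5,interpolation=cv2.INTER_CUBIC))
i=cv2.imread("pics/side0.png")
cv2.imwrite("pics/side0c.png",cv2.resize(i[195:265,205:310],None,fx=7,fy=7,interpolation=cv2.INTER_CUBIC))
E
```

```text
(no output)
```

View pics/top0c.png

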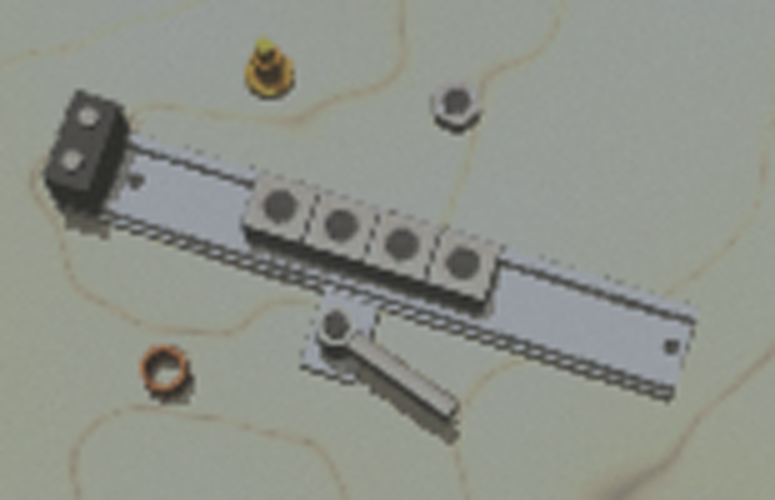

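View pics/side0c.png

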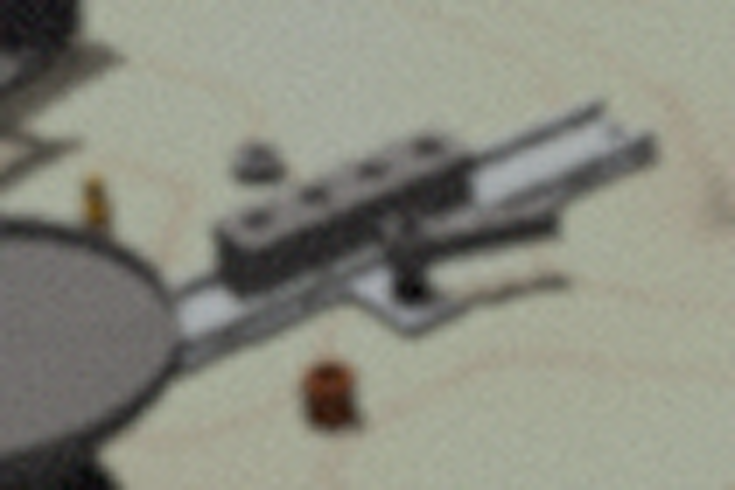

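```bash
cat > h.py <<'E'
import numpy as np
from rig import manip, imaging
def ray(name,uv,z):
    p=imaging.camera_params(name);K,T=p["intrinsics"],p["pose"]
    d=T[:3,:3]@np.linalg.inv(K)@np.array([*uv,1]);c=T[:3,3]
    return (c+d*(z-c[2])/d[2])[:2]
def proj(name,P):
    p=imaging.camera_params(name);K,T=p["intrinsics"],p["pose"]
    q=K@(T[:3,:3].T@(np.asarray(P)-T[:3,3]));return q[:2]/q[2]
E
python3 - <<'E'
from h import *
from scipy.optimize import least_squares
c=lambda u,v:(205+(u+.5)/5-.5,130+(v+.5)/5-.5)
L=[(c(335,323),.050,(.002,.05)),(c(694,321),.016,(-.170,-.025)),(c(672,398),.016,(-.170,.025)),
   (c(80,139),.052,(.1525,0)),(c(78,92),.052,(.165,-.025)),(c(47,172),.052,(.165,.025))]
W=np.array([ray("top",a,z) for a,z,_ in L]);R=np.array([r for *_,r in L])
B=np.array([ray("top",c(*b),.044) for b in((281,206),(342,225),(402,244),(463,263))])
def M(p):
    k,s=np.cos(p[2]),np.sin(p[2]);return np.array([[k,-s],[s,k]])
def f(p):
    b=np.c_[p[3]-.032*np.arange(4),np.zeros(4)]
    return np.r_[(R@M(p).T+p[:2]-W).ravel(),(b@M(p).T+p[:2]-B).ravel()]
s=least_squares(f,[.55,0,1.3,.05],loss="soft_l1",f_scale=.002);p=s.x
print(p,np.degrees(p[2]));print((f(p).reshape(-1,2)@M(p)*1000).round(1))
t=M(p).T@(ray("top",c(450,411),.042)-p[:2]);print("tip",t,"ang",np.arctan2(-(t[0]-.002),-(t[1]-.05)))
for n,u,z in(("nut",(455,107),.005),("ferr",(165,370),.024),("stem",(267,85),.0)):print(n,M(p).T@(ray("top",c(*u),z)-p[:2]))
# side check
for r in((-.17,-.025,.016),(p[3],0,.044),(p[3]-.096,0,.044)):
    w=M(p)@r[:2]+p[:2];q=proj("side",[*w,r[2]]);print("side",r,(q-[205,195])*7+3)
E
```

```text
[0.59469837 0.02462156 1.29971795 0.0477639 ] 74.46835291018486
[[ 0.3  0.4]
 [-2.  -7.2]
 [-0.9  0.8]
 [-0.9 -1.5]
 [ 1.9 -3.6]
 [ 2.1  2. ]
 [ 0.   0.1]
 [ 0.2  0.5]
 [-0.2  0.9]
 [-0.2  1.3]]
tip [-0.06553327  0.07168358] ang 1.8814785539739458
nut [-0.01525794 -0.09152004]
ferr [0.07752978 0.09439058]
stem [ 0.08382483 -0.07275157]
side (-0.17, -0.025, 0.016) [600.60419556  90.02841355]
side (np.float64(0.047763903035536265), 0, 0.044) [261.23929556 215.41863138]
side (np.float64(-0.04823609696446374), 0, 0.044) [431.51303448 144.11973193]
```

Emit:
drive_tool(
  targets=[
    [0,0,0,0,-0.15,0,0],
    [0,0,0,0,-0.15,0,0],
    [0,0,0,0,-0.15,0,0],
    [0,0,0,0,-0.15,0,0],
    [0,0,0,0,-0.15,0,0],
  ],
)

```text
t: 0.6
ee_pos: [0.1681, -0.6251, 0.2228]
orientation: [[-0.002, 0.524, 0.852], [0.007, 0.852, -0.524], [-1.0, 0.005, -0.005]]
wrist_force: [0.4, -0.2, -0.4]
grip_width: 0.616
```

```bash
cat >> h.py <<'E'
p=np.array([.5947,.0246,1.29972]);k,s=np.cos(p[2]),np.sin(p[2]);M=np.array([[k,-s],[s,k]])
def st(tx,ty,tz,yaw=0):
    """state in rail frame; tool-frame delta to rail target, tool y at angle yaw from rail x"""
    o=manip.get_obs();e=o["ee_pos"];R=o["orientation"]
    r=M.T@(e[:2]-p[:2]);w=np.r_[M@[tx,ty]+p[:2],tz]
    y=np.arctan2(R[1,1],R[0,1])-p[2]
    print("t",o["t"],"rail",r.round(4),"z",e[2].round(4),"yaw",round(y,3),"tilt",R[:,0].round(3),"dtool",(R.T@(w-e)).round(4),"turn x",round(y-yaw,3),
     "F rail",(M.T@o["wrist_force"][:2]).round(1),o["wrist_force"][2].round(1),"grip",round(o["grip_width"],2),"q",o["joints"].round(0))
E
python3 -c "from h import *;st(-.105,0,.15)"
```

```text
t 0.6 rail [-0.7402  0.237 ] z 0.2228 yaw -0.281 tilt [-0.002  0.007 -1.   ] dtool [0.0756 0.6757 0.0522] turn x -0.281 F rail [-0.1 -0.4] -0.4 grip 0.62 q [ 96.  31. -33.  89.  18.  66.  27.]
```

Emit:
drive_tool(
  targets=[
    [0,0,0,0,-0.14,0,0],
    [0,0,0,0,-0.14,0,0],
    [0,0.005,0.045,0.017,0,0,0],
    [0,0.005,0.045,0.017,0,0,0],
    [0,0.005,0.045,0.017,0,0,0],
  ],
)

```text
t: 1.1
ee_pos: [0.2458, -0.5103, 0.2044]
orientation: [[-0.004, 0.267, 0.964], [0.008, 0.964, -0.267], [-1.0, 0.007, -0.006]]
wrist_force: [1.2, 0.1, -0.0]
grip_width: 0.178
```

Emit:
drive_tool(
  targets=[
    [0,0.005,0.045,0.017,0,0,0],
    [0,0.005,0.045,0.017,0,0,0],
    [0,0.005,0.045,0.017,0,0,0],
    [0,0.005,0.045,0.017,0,0,0],
    [0,0.005,0.045,0.017,0,0,0],
  ],
)

```text
t: 1.6
ee_pos: [0.39, -0.3078, 0.1784]
orientation: [[-0.005, 0.271, 0.963], [0.009, 0.963, -0.271], [-1.0, 0.007, -0.008]]
wrist_force: [1.3, -1.0, 0.9]
grip_width: 0.008
```

```bash
python3 -c "from h import *;st(-.105,0,.15)"
```

```text
t 1.6 rail [-0.3751  0.1082] z 0.1784 yaw -0.003 tilt [-0.005  0.009 -1.   ] dtool [0.0296 0.2702 0.1076] turn x -0.003 F rail [-0.6 -1.5] 0.9 grip 0.01 q [ 73.  21. -45. 112.  17.  55.   4.]
```

Emit:
drive_tool(
  targets=[
    [0,0.004,0.04,0.016,0,0,0],
    [0,0.004,0.04,0.016,0,0,0],
    [0,0.004,0.04,0.016,0,0,0],
    [0,0.004,0.04,0.016,0,0,0],
    [0,0.004,0.04,0.016,0,0,0],
  ],
)

```text
t: 2.1
ee_pos: [0.5238, -0.1285, 0.1575]
orientation: [[-0.007, 0.271, 0.962], [0.009, 0.962, -0.271], [-1.0, 0.006, -0.01]]
wrist_force: [0.7, -0.0, 0.7]
grip_width: 0.002
```

Emit:
drive_tool(
  targets=[
    [0,0.004,0.035,0.014,0,0,0],
    [0,0.004,0.03,0.012,0,0,0],
    [0,0,0,0,0,0,0],
  ],
)

```text
t: 2.4
ee_pos: [0.5699, -0.0622, 0.1485]
orientation: [[-0.007, 0.262, 0.965], [0.014, 0.965, -0.262], [-1.0, 0.011, -0.01]]
wrist_force: [0.6, 0.5, -0.7]
grip_width: 0.007
```

```bash
python3 -c "
from h import *;st(-.105,0,.06)
import cv2
i=imaging.capture('top')[:,:,::-1]
cv2.imwrite('pics/top1c.png',cv2.resize(i[130:230,205:360],None,fx=5,fy=5,interpolation=cv2.INTER_CUBIC))"
```

```text
t 2.4 rail [-0.0903  0.0006] z 0.1485 yaw 0.006 tilt [-0.007  0.014 -1.   ] dtool [ 0.0883 -0.0157  0.0014] turn x 0.006 F rail [ 0.6 -0.4] -0.7 grip 0.01 q [ 38.  31. -45. 103.  25.  56. -32.]
```

Emit:
drive_tool(
  targets=[
    [0,0,-0.018,0.001,0,-0.01,-0.011],
    [0,0.045,0,0,0,0,0],
    [0,0.04,0,0,0,0,0],
    [0,0,0,0,0,0,0],
  ],
)

```text
t: 2.85
ee_pos: [0.5625, -0.094, 0.0617]
orientation: [[-0.001, 0.271, 0.963], [-0.01, 0.962, -0.271], [-1.0, -0.01, 0.002]]
wrist_force: [-0.8, -0.6, 0.1]
grip_width: 0.008
```

```bash
python3 -c "
from h import *;st(-.105,0,.022)
import cv2
i=imaging.capture('side')[:,:,::-1]
cv2.imwrite('pics/side1c.png',cv2.resize(i[185:265,205:320],None,fx=6,fy=6,interpolation=cv2.INTER_CUBIC))"
```

```text
t 2.85 rail [-0.1228 -0.0008] z 0.0617 yaw -0.004 tilt [-0.001 -0.01  -1.   ] dtool [ 0.0395  0.0182 -0.0009] turn x -0.004 F rail [-0.7  0.6] 0.1 grip 0.01 q [ 36.  37. -39. 107.  32.  47. -35.]
```

View pics/side1c.png

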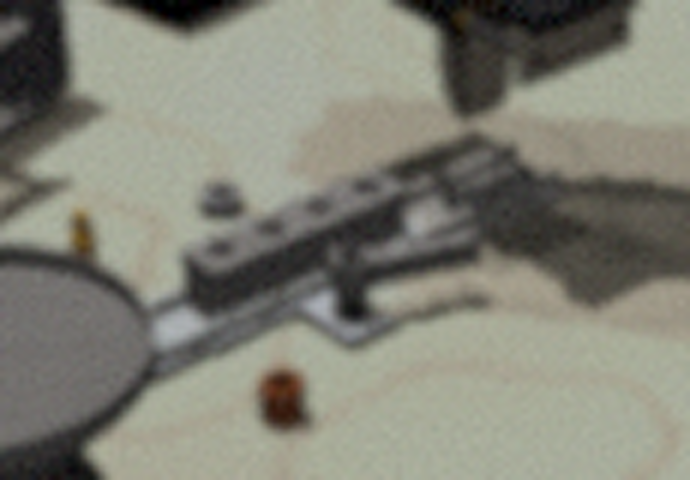

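Emit:
drive_tool(
  targets=[
    [0,0.02,0,0,0,0,0.008],
    [0,0.019,0.005,-0.001,0,0,0],
    [0,0,0,0,0,0,0],
  ],
)

```text
t: 3.2
ee_pos: [0.5673, -0.0951, 0.0304]
orientation: [[0.011, 0.277, 0.961], [-0.007, 0.961, -0.277], [-1.0, -0.003, 0.013]]
wrist_force: [-0.1, 1.0, 0.3]
grip_width: 0.003
```

```bash
python3 -c "
from h import *;st(-.0740,0,.022);print(((proj('side',[*(M@[-.123,0]+p[:2]),.0617])-[205,185])*6))"
```

```text
t 3.2 rail [-0.1227 -0.0056] z 0.0304 yaw -0.01 tilt [ 0.011 -0.007 -1.   ] dtool [ 0.0082  0.0487 -0.0062] turn x -0.01 F rail [1.  0.3] 0.3 grip 0.0 q [ 35.  40. -37. 107.  34.  44. -37.]
[474.96471725 107.7004304 ]
```

Emit:
drive_tool(
  targets=[
    [0,0.008,0.015,-0.006,-0.01,0.012,0],
    [0,0,0.008,0,0,0,0],
    [0,0,0.005,0,0,0,0],
  ],
)

```text
t: 3.5
ee_pos: [0.5721, -0.0681, 0.0269]
orientation: [[0.005, 0.271, 0.963], [-0.006, 0.963, -0.271], [-1.0, -0.005, 0.006]]
wrist_force: [0.3, 0.2, 0.1]
grip_width: 0.006
```

```bash
python3 -c "
from h import *;st(-.0740,0,.022)"
```

```text
t 3.5 rail [-0.0954 -0.003 ] z 0.0269 yaw -0.003 tilt [ 0.005 -0.006 -1.   ] dtool [ 0.0048  0.0214 -0.0031] turn x -0.003 F rail [ 0.3 -0.2] 0.1 grip 0.01 q [ 32.  40. -37. 107.  35.  44. -40.]
```

Emit:
drive_tool(
  targets=[
    [0,0.005,0.006,-0.003,0,0,0],
    [0,0,0.005,0,0,0,0],
    [0,0,0.004,0,0,0,0],
    [0,0,0.004,0,0,0,0],
    [0,0,0.004,0,0,0,0],
  ],
)

```text
t: 4.0
ee_pos: [0.5762, -0.044, 0.0233]
orientation: [[0.006, 0.269, 0.963], [-0.01, 0.963, -0.269], [-1.0, -0.008, 0.008]]
wrist_force: [-1.9, -6.0, 4.0]
grip_width: 0.001
```

```bash
python3 -c "
from h import *;st(.0025,0,.022)"
```

```text
t 4.0 rail [-0.0711 -0.0006] z 0.0233 yaw -0.001 tilt [ 0.006 -0.01  -1.   ] dtool [ 0.0007  0.0736 -0.0007] turn x -0.001 F rail [-6.3  0.3] 4.0 grip 0.0 q [ 29.  41. -37. 107.  35.  44. -43.]
```

Emit:
drive_tool(
  targets=[
    [0,0,0.006,0,0,0,0.005],
    [0,0,0.006,0,0,0,0],
    [0,0,0.006,0,0,0,0],
    [0,0,0.006,0,0,0,0],
    [0,0,0.006,0,0,0,0],
  ],
)

```text
t: 4.5
ee_pos: [0.5805, -0.0302, 0.023]
orientation: [[-0.004, 0.279, 0.96], [-0.026, 0.96, -0.279], [-1.0, -0.026, 0.003]]
wrist_force: [-3.6, -6.5, 6.2]
grip_width: 0.006
```

```bash
python3 -c "
from h import *;st(.0025,0,.022)"
```

```text
t 4.5 rail [-0.0566 -0.001 ] z 0.023 yaw -0.012 tilt [-0.004 -0.026 -1.   ] dtool [-0.0006  0.0591 -0.0017] turn x -0.012 F rail [-7.2  1.8] 6.2 grip 0.01 q [ 27.  41. -36. 106.  35.  45. -45.]
```

Emit:
drive_tool(
  targets=[
    [0,0,0.006,-0.001,-0.01,0,0.03],
    [0,0,0.006,0,0,0,0.005],
    [0,0,0.006,0,0,0,0.005],
    [0,0,0.006,0,0,0,0.005],
    [0,0,0.006,0,0,0,0.005],
  ],
)

```text
t: 5.0
ee_pos: [0.5862, -0.0086, 0.0223]
orientation: [[0.005, 0.276, 0.961], [0.014, 0.961, -0.276], [-1.0, 0.015, 0.001]]
wrist_force: [-1.6, -4.7, 2.2]
grip_width: 0.006
```

Emit:
drive_tool(
  targets=[
    [0,0,0.006,0,0,0,0.005],
    [0,0,0.006,0,0,0,0.005],
    [0,0,0.006,0,0,0,0.005],
    [0,0,0.006,0,0,0,0.005],
    [0,0,0.006,0,0,0,0.005],
  ],
)

```text
t: 5.5
ee_pos: [0.5929, 0.0172, 0.0221]
orientation: [[0.007, 0.28, 0.96], [0.034, 0.959, -0.28], [-0.999, 0.035, -0.003]]
wrist_force: [-2.3, -4.9, 1.4]
grip_width: 0.003
```

```bash
python3 -c "
from h import *;st(.0025,0,.022)"
```

```text
t 5.5 rail [-0.0076 -0.0003] z 0.0221 yaw -0.013 tilt [ 0.007  0.034 -0.999] dtool [ 0.0004  0.0101 -0.0004] turn x -0.013 F rail [-5.4  0.9] 1.4 grip 0.0 q [ 25.  42. -38. 105.  33.  44. -46.]
```

Emit:
drive_tool(
  targets=[
    [0,0,0.005,0,-0.012,0,-0.015],
    [0,0,0.005,0,0,0,-0.01],
    [0,0,0.004,0,0,0,0],
    [0,0,0.004,0,0,0,0],
  ],
)

```text
t: 5.9
ee_pos: [0.5954, 0.0267, 0.0221]
orientation: [[-0.008, 0.271, 0.962], [-0.004, 0.962, -0.271], [-1.0, -0.006, -0.006]]
wrist_force: [-6.8, -14.7, 10.8]
grip_width: 0.003
```

```bash
python3 -c "
from h import *;st(.0025,0,.022)"
```

```text
t 5.9 rail [ 0.0023 -0.0001] z 0.0221 yaw -0.004 tilt [-0.008 -0.004 -1.   ] dtool [ 0.0001  0.0002 -0.0001] turn x -0.004 F rail [-16.    2.6] 10.8 grip 0.0 q [ 22.  43. -37. 103.  34.  46. -48.]
```

Force rose to 16 N right at the predicted end position. One more firm press, then check.

Emit:
drive_tool(
  targets=[
    [0,0,0.006,0,0,0,0],
    [0,0,0.007,0,0,0,0],
    [0,0,0.007,0,0,0,0],
  ],
)

```text
t: 6.2
ee_pos: [0.5952, 0.0262, 0.0219]
orientation: [[-0.024, 0.281, 0.959], [-0.033, 0.959, -0.281], [-0.999, -0.038, -0.013]]
wrist_force: [-8.5, -16.4, 12.6]
grip_width: 0.008
```

```bash
python3 -c "
from h import *;st(-.02,0,.022)"
```

```text
t 6.2 rail [ 0.0017 -0.0001] z 0.0219 yaw -0.014 tilt [-0.024 -0.033 -0.999] dtool [ 0.0007 -0.0217  0.0002] turn x -0.014 F rail [-18.1   3.8] 12.6 grip 0.01 q [ 20.  43. -36. 102.  35.  48. -50.]
```

Emit:
drive_tool(
  targets=[
    [0,0,-0.012,0,0,0,0],
    [0,0,-0.02,0,-0.014,0,0.01],
    [0,0,-0.02,0,0,0,0],
    [0,-0.02,-0.01,0,0,0,0],
    [0,-0.04,0,0,0,0,0],
  ],
)

```text
t: 6.7
ee_pos: [0.577, -0.0275, 0.0805]
orientation: [[-0.024, 0.262, 0.965], [-0.013, 0.965, -0.263], [-1.0, -0.019, -0.02]]
wrist_force: [0.7, 0.0, 1.3]
grip_width: 0.005
```

Emit:
drive_tool(
  targets=[
    [0,-0.04,0,-0.04,0,0,0],
    [0,0,-0.01,-0.045,0,0,0],
    [0,0,0,0,0,0,0],
  ],
)

```text
t: 7.0
ee_pos: [0.4996, -0.0098, 0.1223]
orientation: [[-0.014, 0.259, 0.966], [-0.006, 0.966, -0.259], [-1.0, -0.01, -0.012]]
wrist_force: [0.0, 0.2, -0.5]
grip_width: 0.003
```

```bash
python3 -c "
from h import *;st(-.05,.105,.06)
import cv2
a=cv2.resize(imaging.capture('top')[130:230,205:360,::-1],None,fx=5,fy=5,interpolation=cv2.INTER_CUBIC)
cv2.imwrite('pics/top2c.png',a)"
```

```text
t 7.0 rail [-0.0586  0.0824] z 0.1223 yaw 0.009 tilt [-0.014 -0.006 -1.   ] dtool [ 0.0624  0.0094 -0.0218] turn x 0.009 F rail [0.2 0. ] -0.5 grip 0.0 q [ 35.  27. -45. 114.  25.  50. -39.]
```

View pics/top2c.png

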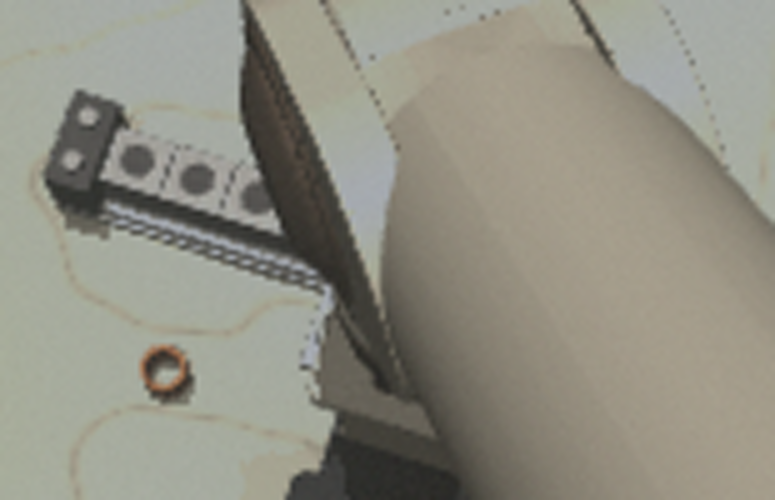

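```bash
python3 -c "
from h import *
for u,v in((137,160),(198,179),(258,197)): print(M.T@(ray('top',(205+(u+.5)/5-.5,130+(v+.5)/5-.5),.044)-p[:2]))"
```

```text
[0.12446386 0.00053578]
[9.19634251e-02 4.93630964e-05]
[ 0.0602388  -0.00076671]
```

Emit:
drive_tool(
  targets=[
    [0,0.02,0.008,-0.025,0.009,-0.012,-0.01],
    [0,0.03,0,0,0,0,0],
    [0,0.012,0,0,0,0,0],
    [0,0,0,0,0,0,0],
  ],
)

```text
t: 7.45
ee_pos: [0.4884, 0.0085, 0.0621]
orientation: [[0.013, 0.267, 0.964], [-0.011, 0.964, -0.267], [-1.0, -0.007, 0.016]]
wrist_force: [0.1, 0.7, 1.2]
grip_width: 0.002
```

```bash
python3 -c "
from h import *;st(-.05,.105,.027)"
```

```text
t 7.45 rail [-0.0439  0.0982] z 0.0621 yaw 0.001 tilt [ 0.013 -0.011 -1.   ] dtool [ 0.0351 -0.0058 -0.0074] turn x 0.001 F rail [0.8 0.1] 1.2 grip 0.0 q [ 29.  30. -41. 119.  32.  41. -48.]
```

Emit:
drive_tool(
  targets=[
    [0,0,-0.006,-0.014,0,0.013,0.005],
    [0,0.02,0,0,0,0,0],
    [0,0.015,0,0,0,0,0],
    [0,0,0,0,0,0,0],
  ],
)

```text
t: 7.85
ee_pos: [0.4749, 0.007, 0.028]
orientation: [[0.004, 0.268, 0.963], [0.0, 0.963, -0.268], [-1.0, 0.001, 0.004]]
wrist_force: [-0.2, 0.1, -0.0]
grip_width: 0.004
```

```bash
python3 -c "
from h import *;st(-.05,.08,.027)
import cv2
i=imaging.capture('side')[:,:,::-1]
cv2.imwrite('pics/side2c.png',cv2.resize(i[185:265,205:320],None,fx=6,fy=6,interpolation=cv2.INTER_CUBIC))"
```

```text
t 7.85 rail [-0.0491  0.1107] z 0.028 yaw -0.0 tilt [ 0.004  0.    -1.   ] dtool [ 0.0011 -0.0009  0.0307] turn x -0.0 F rail [0.  0.3] -0.0 grip 0.0 q [ 28.  33. -39. 121.  34.  37. -50.]
```

View pics/side2c.png

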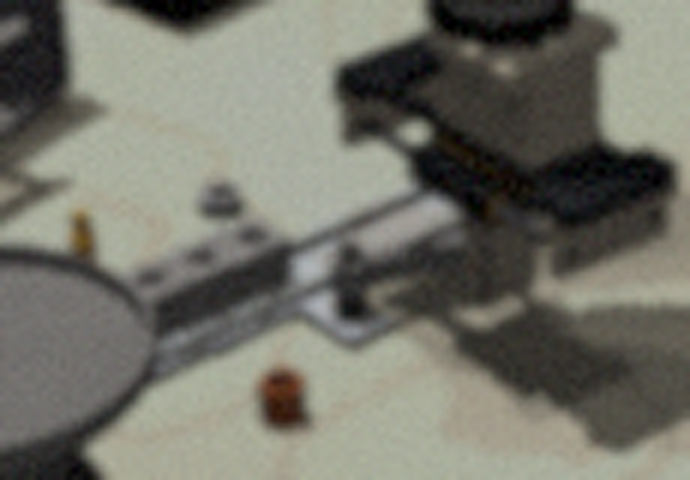

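Emit:
drive_tool(
  targets=[
    [0,0.001,-0.001,0.01,0,0,0],
    [0,0,-0.001,0.01,0,0,0],
    [0,0,-0.001,0.01,0,0,0],
    [0,0,-0.001,0.01,0,0,0],
    [0,0,-0.001,0.01,0,0,0],
  ],
)

```text
t: 8.4
ee_pos: [0.5263, -0.0124, 0.0302]
orientation: [[0.006, 0.267, 0.964], [-0.0, 0.964, -0.267], [-1.0, 0.002, 0.006]]
wrist_force: [-1.5, 1.4, 2.1]
grip_width: 0.003
```

```bash
python3 -c "
from h import *;st(-.054,.056,.027)"
```

```text
t 8.4 rail [-0.0539  0.056 ] z 0.0302 yaw 0.0 tilt [ 0.006 -0.    -1.   ] dtool [ 0.0032 -0.0001 -0.    ] turn x 0.0 F rail [0.9 1.8] 2.1 grip 0.0 q [ 29.  36. -38. 114.  34.  41. -46.]
```

Emit:
drive_tool(
  targets=[
    [0,0.003,0.001,0.007,0,0,0],
    [0,0.001,0.002,0.007,0,0,0],
    [0,0,0.003,0.006,0,0,0],
    [0,0,0.004,0.006,0,0,0],
    [0,0,0.005,0.006,0,0,0],
  ],
)

```text
t: 8.9
ee_pos: [0.5644, -0.0076, 0.0258]
orientation: [[0.005, 0.269, 0.963], [-0.001, 0.963, -0.269], [-1.0, 0.001, 0.005]]
wrist_force: [-1.8, -0.6, -0.9]
grip_width: 0.005
```

```bash
python3 -c "
from h import *;st(-.0125,.009,.027)"
```

```text
t 8.9 rail [-0.0392  0.0206] z 0.0258 yaw -0.002 tilt [ 0.005 -0.001 -1.   ] dtool [-0.0011  0.0267  0.0115] turn x -0.002 F rail [-1.   1.5] -0.9 grip 0.01 q [ 27.  40. -37. 109.  35.  43. -46.]
```

Emit:
drive_tool(
  targets=[
    [0,-0.001,0.006,0.004,0,0,0],
    [0,0,0.006,0.003,0,0,0],
    [0,0,0.006,0.002,0,0,0],
    [0,0,0.006,0.001,0,0,0],
    [0,0,0.004,0,0,0,0],
  ],
)

```text
t: 9.4
ee_pos: [0.5827, 0.0148, 0.0265]
orientation: [[0.002, 0.27, 0.963], [-0.007, 0.963, -0.27], [-1.0, -0.006, 0.004]]
wrist_force: [-5.9, -14.4, 9.0]
grip_width: 0.002
```

```bash
python3 -c "
from h import *;st(-.0125,.009,.027)"
```

```text
t 9.4 rail [-0.0127  0.009 ] z 0.0265 yaw -0.003 tilt [ 0.002 -0.007 -1.   ] dtool [-0.0005  0.0002 -0.    ] turn x -0.003 F rail [-15.5   1.8] 9.0 grip 0.0 q [ 24.  41. -37. 106.  35.  45. -48.]
```

Emit:
drive_tool(
  targets=[
    [0,0,0.003,0,0,0,0],
    [0,0,0,0,0,0,0],
    [0,0,-0.012,0,0,0,0],
    [0,0,-0.025,0,0,0,0],
    [0,-0.03,-0.01,0,0,0,0],
  ],
)

```text
t: 9.9
ee_pos: [0.5686, -0.0291, 0.0554]
orientation: [[-0.002, 0.267, 0.964], [-0.01, 0.964, -0.267], [-1.0, -0.01, 0.001]]
wrist_force: [-0.6, -0.4, 0.5]
grip_width: 0.004
```

Emit:
drive_tool(
  targets=[
    [0,-0.045,0,0,0,0,0],
    [0,-0.045,-0.02,0,0,0,0],
    [0,-0.01,-0.048,0,0,0,0],
    [0,-0.01,-0.048,0,0,0,0],
    [0,0,-0.048,0,0,0,0],
  ],
)

```text
t: 10.4
ee_pos: [0.5305, -0.1839, 0.1761]
orientation: [[0.013, 0.253, 0.968], [-0.007, 0.968, -0.252], [-1.0, -0.003, 0.014]]
wrist_force: [1.9, -0.9, 1.5]
grip_width: 0.008
```

Emit:
drive_tool(
  targets=[
    [0,0,-0.048,0,0,0,0],
    [0,0,-0.048,0,0,0,0],
    [0,0,-0.048,0,0,0,0],
    [0,0,0,0,0,0,0],
    [0,0,0,0,0,0,0],
  ],
)

```text
t: 10.9
ee_pos: [0.4892, -0.3406, 0.179]
orientation: [[0.02, 0.265, 0.964], [-0.015, 0.964, -0.265], [-1.0, -0.009, 0.023]]
wrist_force: [0.9, 1.0, 1.0]
grip_width: 0.005
```

```bash
python3 -c "
from h import *;st(0,0,.2)
import cv2
a=cv2.resize(imaging.capture('top')[130:230,205:360,::-1],None,fx=5,fy=5,interpolation=cv2.INTER_CUBIC)
cv2.imwrite('pics/top3c.png',a)"
```

```text
t 10.9 rail [-0.3801  0.0038] z 0.179 yaw 0.003 tilt [ 0.02  -0.015 -1.   ] dtool [-0.0242  0.3799  0.0054] turn x 0.003 F rail [ 1.2 -0.6] 1.0 grip 0.01 q [ 64.  29. -43. 100.  23.  58.  -2.]
```

View pics/top3c.png

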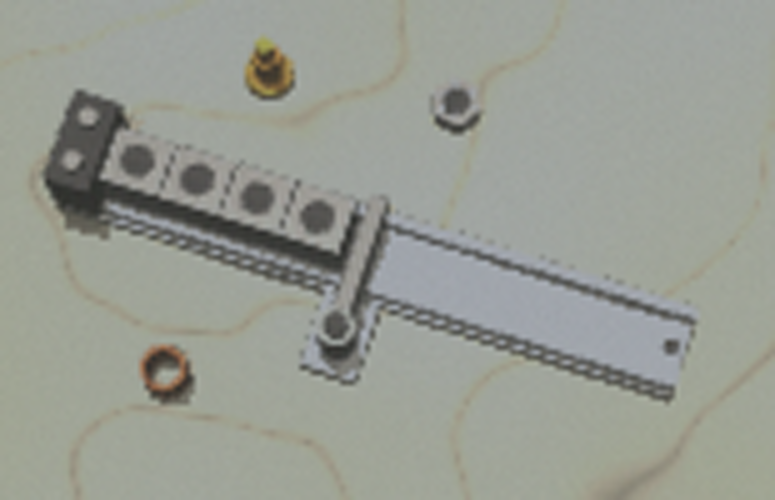

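```bash
python3 -c "
from h import *
r=lambda u,v,z:M.T@(ray('top',(205+(u+.5)/5-.5,130+(v+.5)/5-.5),z)-p[:2])
for u,v in((137,160),(197,179),(258,197),(317,216)): print(r(u,v,.044))
t=r(376,201,.042);h=r(335,323,.05);print(t,h,np.arctan2(h[0]-t[0],h[1]-t[1]))
print(manip.finish_job())"
```

```text
[0.12446386 0.00053578]
[0.09243951 0.00021115]
[ 0.0602388  -0.00076671]
[ 0.02893308 -0.00092642]
[ 0.0036765 -0.0184251] [0.00175142 0.04956182] -0.028307845766414486
the job is handed in; nothing more can be done
None
```

I pushed the four-block row along the channel until it stalled against the end stop. I then swung the keeper closed to its limit, moved the arm clear and handed the job in at about 11 s of the 48 s allowed. The hand-in reports no verdict, so the outcome rests on my own checks below.

- **Row:** In the last top picture the bores measure x = 124.5, 92.4, 60.2 and 28.9 mm along the rail, against 124, 92, 60 and 28 mm for fully home. All are within 1 mm of the centre line. The push had stalled at about 18 N.
- **Keeper:** It measures about −0.03 rad, which is closed within measuring error. It came up against its stop at about 15 N, where I expected it.
- **Bystanders:** The hex nut, ferrule and valve stem look unmoved in that picture. I did not check the scoop, canister, screwdriver or jar in a final picture, but the arm was never near them at low height.
- **Disagreement:** One rail-corner reading was about 7 mm off in the first position fit. I gave it little weight, and every contact afterwards agreed with the fit.

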